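Refit the washed plunger in a glaze syringe

TASK

Pull the drawer of the small wooden bench chest wide open. Then take the plunger with the slim grip from the drying stand and push it down into the empty syringe barrel in the drawer, driving the rubber seal ahead of it, until its collar rests on the barrel's rim, and let go. Leave the drawer open, and leave the fat-gripped plunger, the cup, the tub and the test tile as they stand.

Things in the scene. Friction and masses are not known exactly. Their poses are not given: they have to be found in the camera images.
- chest_drawer0 (a joint): the drawer's slide: 0 closed, grows as it is pulled out along the chest's own -x (towards the robot), stop at 0.18 m. Chest 260 (x) x 220 (y) x 150 mm high, fixed; drawer front panel 15 mm thick, its top edge 137 mm above the table. The two rear barrels in it, 64 mm behind the empty one and 45 mm to either side, already hold plungers (44 mm above their rims) and are fixed
- chest_drawer0_handle (a point): middle of the drawer's horizontal steel bar handle, about 110 mm long, 35 mm in front of the drawer's face and 38 mm below the chest's top. Its x axis points from the handle into the chest (the drawer opens along -x), y runs along the bar
- barrel_mouth (a point): centre of the rim of the empty white syringe barrel fixed upright in the drawer, the front one of three: 70 mm behind the front panel's inside, midway between the side walls (178 mm apart). z up, x as the handle's. Rim 30 mm outside diameter, 68 mm above the drawer floor; the mouth is a funnel 22 mm wide narrowing over 8 mm to a 13 mm bore, 64 mm deep in all
- seal (a joint): how far the black rubber seal inside the empty barrel has been pushed down: at 0 its top lies 20 mm below the rim; 0.035 when the plunger is fully home. It is stiff (about 3 N) and stays where it is left
- plunger: the slim-gripped plunger, 40 g, hanging upright by its collar in one of the stand's two holes. Origin on its axis at the underside of the collar, z up. Collar 26 mm diameter, 6 mm thick; above it a grey grip of 14 mm diameter, 38 mm high (top 44 mm above the origin); below it an aluminium rod of 9 mm diameter and 55 mm length with a tapered end
- plunger_tip (a point): lower end of the slim plunger's rod, 55 mm below the collar's underside
- fat_plunger: a thicker plunger for another syringe, in the stand's other hole: collar 32 mm, grip 26 mm diameter and 38 mm high, rod 15 mm. Too thick for the barrel. Origin at the underside of its collar, z up. Not to be moved
- stand: fixed wooden drying stand, 56 (x) x 170 (y) mm, top surface 75 mm above its origin (centre of its underside). Two 19 mm holes at y = -50 mm and +50 mm; the top plate is 10 mm thick and open below. The foot board is 80 mm wide in x
- cup: white ceramic cup, 70 mm diameter, 70 mm high, bystander; origin at the centre of its underside
- tub: white lidded glaze tub, 90 mm diameter, 95 mm high, bystander; origin at the centre of its underside
- tile: L-shaped ceramic test tile, 40 x 40 mm foot, 70 mm high, bystander; origin at the centre of its underside
Mind the look-alikes: they are no part of the job. Leave any blue or green look-alike of the plunger alone.

How it is judged:
On the way, in this order (a step that is already met when the one before it is completed fails the run):
1. the drawer is pulled out by more than 100 mm (value of joint chest_drawer0 above 0.1 m), for 0.2 s.
2. the slim plunger's rod has entered the empty barrel (z of plunger_tip in the frame of barrel_mouth below -0.012 m and horizontal distance between plunger_tip and barrel_mouth below 0.006 m), for 0.1 s.
At the end, for the whole second after the job is handed in: The slim plunger stands upright (within 0.1 rad) in the empty barrel, released and at rest, its collar on the rim (no more than 2 mm above it), its axis and tip within 5 mm of the barrel's axis, the seal pushed down at least 32 mm, and the drawer still open by more than 100 mm (z of plunger in the frame of barrel_mouth below 0.002 m and horizontal distance between each of plunger, plunger_tip and barrel_mouth below 0.005 m and angle between plunger's own z axis and vertical below 0.1 rad and value of joint seal above 0.032 m and linear speed of plunger below 0.02 m/s and value of joint chest_drawer0 above 0.1 m); the robot touches nothing.
It fails at once if the fat plunger is moved more than 30 mm or tipped (distance of fat_plunger from where it was at the start of the episode above 0.03 m or angle between fat_plunger's own z axis and vertical above 0.6 rad).
It fails at once if the cup, the tub or the tile is moved more than 30 mm or tipped (distance of any of cup, tub, tile from where it was at the start of the episode above 0.03 m or angle between any of cup, tub, tile's own z axis and vertical above 0.5 rad).
It also fails if it takes over 64 s, if anything falls off the work surface, if the arm or the gripper's body presses on something with over 40 N, if the wrist force passes 120 N, or if a joint passes its speed limit or range.

ROBOT

A 6-joint arm with a two-finger parallel gripper is mounted at the origin on the work surface. World frame = base frame: x ahead of the robot, y to its left, z up, the work surface at z = 0. Lengths are in m, angles in rad, forces in N, time in s.
With the tool pointing down it reaches from about 0.3 to 0.85 m from the base axis. Payload 4.2 kg.
Tool frame: the origin (TCP) lies between the finger pads; the fingertips stand 19 mm ahead of it and the grasp point (between the pads) is the TCP; z points along the fingers, y is the line along which they close (so a half turn about z gives the same grasp; the last joint's range is limited). The gripper opens to 91 mm and grips with 3 to 60 N. Pads are 32 mm wide; open, the fingers measure 118 mm over their backs; the gripper's body (76 mm by 178 mm) begins 60 mm behind the grasp point.
Start: joints at [-1.29, 0.32, 1.565, -0, 1.257, -0.02], TCP at [0.17, -0.549, 0.233] pointing down, gripper open.
Joint ranges: [-3.11, 3.11], [-0.84, 2.01], [0.21, 2.61], [-1.34, 4.49], [0.05, 2.63], [-2.56, 2.56]. Speed limits (rad/s): [2.57, 2.57, 3.14, 3.14, 3.14, 3.14].

INTERFACE

Orientations are given as a 3x3 rotation matrix whose columns are the frame's x, y, z axes.
In Python, from bench import robot gives the robot as it stands. The module is installed in compiled form; this text tells all that it offers. Calls block until the motion is done:
- robot.move_ptp(position, orientation): joint-space move of the TCP to a pose.
- robot.movel(position, orientation=None, feed=0.15): straight line of the TCP; orientation=None keeps the orientation; feed is the mean speed in m/s.
- robot.goto_joints(angles): joint-space move.
- robot.gripper_open() and robot.grab(grip_force=None): open the fingers fully, or close them until they stop; grip_force is the grip in N (None keeps the last).
- robot.wait(seconds).
- robot.solve_ik(position, orientation): joint angles nearest the present ones, or None.
- robot.get_state(): the state.
- robot.capture(name): name is "scene" or "top"; returns a dict with "frame" (480x640x3 uint8, blue, green, red), "depth" (480x640 float32, m along the optical axis (not along the pixel's ray), 0 where there is no reading), "vertical_fov" (degrees; the focal length in pixels is half the picture's height over the tangent of half this angle, whatever the lens; pixels are square), "cx", "cy" (the principal point, pixels), "R" (3x3) and "t" (3): a world point X has camera coordinates R X + t. Camera axes: x right, y down, z forward; pixel columns grow to the right and rows downward; lengths in m; the calibration is good to about 2 mm. A picture is of the moment at which its call begins.
A pose or a line that the arm cannot do raises robot.MotionError and nothing moves.
- robot.close_job(): hands the job in; it is judged then, once.
The state is a dict: "clock": time; "joints": joint angles; "qd": joint speeds; "effort": joint torques, N m; "tcp_pos": TCP position; "tool_rot": TCP orientation; "wrist_force": force on the tool from outside, world axes, zero at the start; "ft_torque": the same for the moment, N m; "width": finger opening in m; "grasp_force": force on a finger pad.
Only numpy, scipy, OpenCV 4.12 (cv2) and the standard library are available. Lean on these libraries where they do the work, as an engineer would, in place of code of your own. Each camera call takes 0.05 s, during which the arm holds its last target. There are 200 camera calls.

## Working session

There is one attempt and no reset: what is moved stays moved. The work goes in short steps, each a Python script; the robot and the scene stay as the last script left them, time stands still between calls to the robot, and variables do not carry over. Pictures are saved under pics/ and viewed, at most 10 in all, crops included, and the job is handed in when it is done.

```bash
mkdir -p pics
cat > h.py <<'E'
import numpy as np, cv2
from bench import robot
def cap(n,save=None):
    c=robot.capture(n); c['f']=240/np.tan(np.radians(c['vertical_fov'])/2)
    c['R']=np.array(c['R']);c['t']=np.array(c['t'])
    if save: cv2.imwrite('pics/'+save,c['frame'])
    return c
def ray(c,u,v):
    d=c['R'].T@np.array([(u-c['cx'])/c['f'],(v-c['cy'])/c['f'],1]); return -c['R'].T@c['t'],d
def onz(c,u,v,z):
    o,d=ray(c,u,v); return o+d*(z-o[2])/d[2]
def dep(c,u,v):
    o,d=ray(c,u,v); return o+d*c['depth'][int(round(v)),int(round(u))]
def cloud(c):
    v,u=np.mgrid[:480,:640]; z=c['depth']
    p=np.stack([(u-c['cx'])/c['f']*z,(v-c['cy'])/c['f']*z,z],-1)
    return (p-c['t'])@c['R']
def proj(c,X):
    q=c['R']@np.array(X)+c['t']; return q[:2]/q[2]*c['f']+[c['cx'],c['cy']]
E
python3 - <<'E'
from h import *
for n in('scene','top'):
    c=cap(n,n+'0.png'); print(n,c['f'],c['cx'],c['cy'],-c['R'].T@c['t'],c['R'][2],(c['depth']>0).mean())
E
```

```text
scene 458.06647094464137 325.1915458122207 239.45120072347038 [ 1.0794141  -0.42402319  0.62486512] [-0.58611351  0.44791581 -0.67516101] 0.996044921875
top 458.23511080901073 316.01916959323654 249.3613174559271 [ 0.52012952 -0.04517602  0.89008802] [ 0.12041666 -0.03034243 -0.99225963] 0.9962109375
```

View pics/scene0.png

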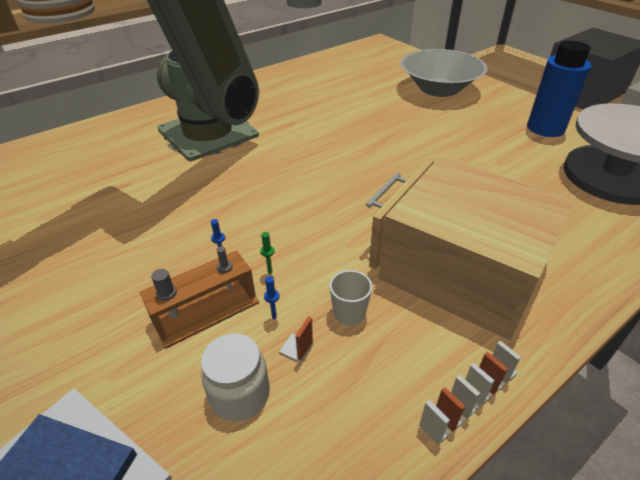

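View pics/top0.png

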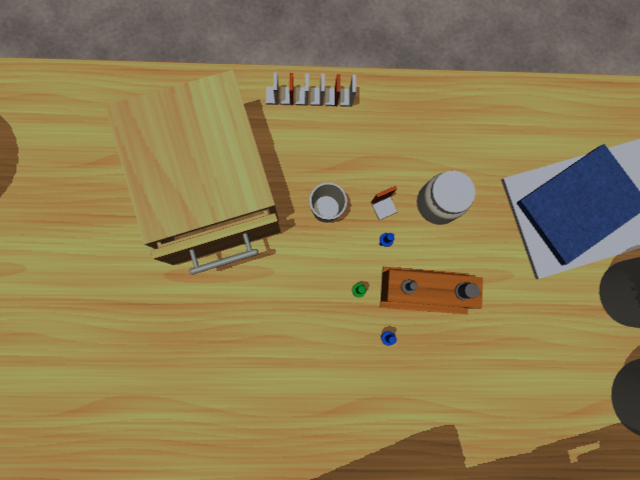

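The top view shows the chest at upper left with its bar handle from (192,270) to (257,253). The stand has the slim plunger at (409,286) and the fat one at (467,291). Blue and green look-alikes stand around the slim plunger at (387,240), (389,338) and (359,290).

Run:
```python
from h import *
c=cap('top'); P=cloud(c); f=c['frame'].astype(int); hsv=cv2.cvtColor(c['frame'],cv2.COLOR_BGR2HSV)
v,u=np.mgrid[:480,:640]
# chest top
m=((abs(P[...,2]-.15)<.006)&(u<300)&(v<260)).astype(np.uint8)
m=cv2.morphologyEx(m,cv2.MORPH_OPEN,np.ones((5,5)))
q=P[m>0][:,:2].astype(np.float32); r=cv2.minAreaRect(q); print('chest',r,cv2.boxPoints(r).round(4).tolist(), P[m>0][:,2].mean())
# handle
m=(abs(P[...,2]-.112)<.02)&(u>185)&(u<265)&(v>243)&(v<280)&(hsv[...,1]<70)
q=P[m]; print('handle',len(q),q.min(0),q.max(0),np.median(q,0)); print(cv2.minAreaRect(q[:,:2].astype(np.float32)))
def blob(m,name,z):
    n,l,s,ce=cv2.connectedComponentsWithStats(m.astype(np.uint8))
    for i in range(1,n):
        if s[i,4]>25:
            k=l==i; zz=P[k][:,2]; print(name,ce[i].round(1),s[i,4],'zmax',np.percentile(zz,95).round(4),'topxy',np.median(P[k&(P[...,2]>np.percentile(zz,95)-.006)],0).round(4))
st=(u>375)&(u<490)&(v>260)&(v<320)
blob(st&(P[...,2]>.1),'grip',0)
blob((P[...,2]>.02)&(hsv[...,0]>100)&(hsv[...,0]<130)&(hsv[...,1]>150)&(u<420)&(u>340),'blue',0)
blob((P[...,2]>.02)&(hsv[...,0]>45)&(hsv[...,0]<85)&(hsv[...,1]>120)&(u<420)&(u>340),'green',0)
m=st&(abs(P[...,2]-.075)<.006)&(hsv[...,1]>120); q=P[m]; print('stand',q[:,2].mean(),cv2.minAreaRect(q[:,:2].astype(np.float32)))
```

```text
chest ((0.7647886872291565, 0.14372886717319489), (0.24657225608825684, 0.22050420939922333), 18.2315616607666) [[0.6132000088691711, 0.20990000665187836], [0.682200014591217, 0.00039999998989515007], [0.9164000153541565, 0.07760000228881836], [0.8474000096321106, 0.28700000047683716]] 0.15014223398610574
handle 522 [0.57061744 0.03097223 0.1115105 ] [0.62145249 0.14473829 0.12137581] [0.5935804  0.09430449 0.11620083]
((0.596785843372345, 0.08739321678876877), (0.04097040370106697, 0.1149158924818039), 6.205696105957031)
grip [412.6 285.6] 68 zmax 0.1194 topxy [ 0.554  -0.2348  0.118 ]
grip [470.5 290.3] 226 zmax 0.1197 topxy [ 0.5484 -0.3341  0.1179]
blue [386.5 238.9] 150 zmax 0.0993 topxy [ 0.6411 -0.1992  0.0977]
blue [388.3 338. ] 153 zmax 0.0987 topxy [ 0.4637 -0.2014  0.0976]
green [358.8 289.9] 147 zmax 0.0999 topxy [ 0.5484 -0.1498  0.0982]
stand 0.0740130109783743 ((0.5515364408493042, -0.28557640314102173), (0.17129214107990265, 0.05615026131272316), 86.18667602539062)
```

```bash
cat >> h.py <<'E'
yaw=np.radians(18.23); ex=np.array([np.cos(yaw),np.sin(yaw),0]); ey=np.array([-np.sin(yaw),np.cos(yaw),0]); ez=np.array([0,0,1.])
def Rpull(a,s):
    z=np.cos(a)*ex-np.sin(a)*ez; y=s*(np.sin(a)*ex+np.cos(a)*ez); return np.stack([np.cross(y,z),y,z],1)
def Rdown(s): return np.stack([np.cross(s*ey,-ez),s*ey,-ez],1)
E
python3 - <<'E'
from h import *
c=cap('top'); P=cloud(c).reshape(-1,3); hs=cv2.cvtColor(c['frame'],cv2.COLOR_BGR2HSV).reshape(-1,3)
o=np.array([.6477,.105,0]); L=np.stack([(P-o)@ex,(P-o)@ey,P[:,2]],1)
m=(L[:,0]>-.09)&(L[:,0]<-.03)&(abs(L[:,1])<.07)&(L[:,2]>.1)&(L[:,2]<.125)&(hs[:,1]<70)
print(m.sum(),np.percentile(L[m],[2,25,50,75,98],axis=0).round(4))
m=(abs(L[:,1])<.08)&(L[:,2]>.128)&(L[:,2]<.142)&(L[:,0]>-.06)&(L[:,0]<.03)
print('panel',m.sum(),np.percentile(L[m],[2,50,98],axis=0).round(4))
H=o-.05*ex+.112*ez
for a in (0,15,30,45,60):
  for s in(1,-1):
    R=Rpull(np.radians(a),s); print(a,s,[robot.solve_ik(H-d*ex-b*R[:,2],R) is not None for d,b in((0,.08),(0,0),(.09,0),(.17,0),(.17,.08))])
for s in(1,-1): print(s,robot.solve_ik([.553,-.235,.103],Rdown(s)),robot.solve_ik(H-.05*ex+.15*ez,Rdown(s)))
E
```

```text
532 [[-0.0635 -0.0552  0.1126]
 [-0.0608 -0.0372  0.1152]
 [-0.0576  0.0006  0.1162]
 [-0.054   0.0377  0.1174]
 [-0.0319  0.055   0.1191]]
panel 1130 [[-0.024  -0.0763  0.1282]
 [-0.0159  0.0011  0.137 ]
 [ 0.0008  0.0767  0.1403]]
0 1 [False, False, False, False, False]
0 -1 [False, True, False, False, False]
15 1 [False, False, False, False, False]
15 -1 [False, True, False, False, False]
30 1 [False, False, False, False, False]
30 -1 [True, True, False, False, False]
45 1 [True, True, False, False, True]
45 -1 [True, True, True, True, True]
60 1 [True, True, True, True, True]
60 -1 [False, True, True, True, True]
1 [-4.20972724e-01  4.65519157e-01  1.68485609e+00 -4.44089210e-16
  9.91217405e-01 -2.30994257e+00] [ 1.11963584e-01  2.75272461e-01  1.55451978e+00 -4.44089210e-16
  1.31180041e+00 -1.77700627e+00]
-1 [-4.20972724e-01  4.65519157e-01  1.68485609e+00 -4.44089210e-16
  9.91217405e-01  8.31650080e-01] [ 1.11963584e-01  2.75272461e-01  1.55451978e+00 -4.44089210e-16
  1.31180041e+00  1.36458639e+00]
```

```bash
cat >> h.py <<'E'
o=np.array([.6477,.105,0]); bar=o-.0575*ex+.112*ez
E
python3 - <<'E'
from h import *
for a in (38,42,45):
  R=Rpull(np.radians(a),-1); yu=-R[:,1]; T=bar-.032*yu-.007*R[:,2]
  print(a,[robot.solve_ik(p,R) is not None for p in (T-.09*R[:,2],T,T-.1*ex,T-.15*ex,T-.18*ex,T-.19*ex,T-.18*ex-.08*R[:,2])])
R=Rpull(np.radians(45),-1); yu=-R[:,1]; T=bar-.032*yu-.007*R[:,2]
try:
  robot.move_ptp([.25,-.3,.40],Rdown(-1)); robot.move_ptp(T-.09*R[:,2]+.12*ez,R)
  robot.movel(T-.09*R[:,2],feed=.15); robot.movel(T,feed=.08)
except robot.MotionError as e: print('ME',e)
s=robot.get_state(); print(s['clock'],s['tcp_pos'],T,s['wrist_force'],s['joints'])
cap('scene','hook.png')
E
```

```text
38 [True, True, False, False, False, False, False]
42 [True, True, True, False, False, False, False]
45 [True, True, True, False, False, False, False]
5.7333 [0.56675414 0.07831493 0.09464466] [0.566893   0.07838512 0.09432233] [ 0.23701589 -0.30231905 -0.57221008] [-0.00905232  0.32224971  2.34912225  2.4545288   0.36632813  0.41812019]
```

View pics/hook.png

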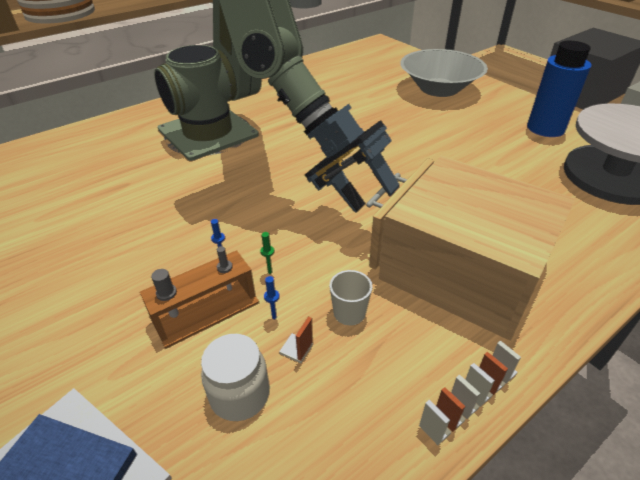

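The picture shows the upper finger tucked behind the bar at about (385,180). Reach runs out at 45° tilt, so I'll check steeper hooks before pulling.

```bash
cat >> h.py <<'E'
def hook(a,off=.032):
    R=Rpull(np.radians(a),-1); return R,bar+off*R[:,1]-.007*R[:,2]
E
python3 - <<'E'
from h import *
best=None
for a in (60,70,80,90):
  R,T=hook(a)
  ok=[robot.solve_ik(p,R) is not None for p in (T-.09*R[:,2],T,T-.1*ex,T-.15*ex,T-.18*ex,T-.18*ex-.08*R[:,2])]
  print(a,ok,T)
  if all(ok) and best is None: best=a
if best:
  R0,T0=hook(45); robot.movel(T0-.09*R0[:,2],feed=.15)
  R,T=hook(best); robot.movel(T-.09*R[:,2],R,feed=.12); robot.movel(T,feed=.08)
  s=robot.get_state(); print(best,s['clock'],s['tcp_pos']-T,s['wrist_force'])
  for d in (.02,.06,.11,.16,.187):
    robot.movel(T-d*ex,feed=.09); s=robot.get_state(); print(d,s['clock'],(s['tcp_pos']-T+d*ex).round(4),s['wrist_force'].round(2))
    if np.linalg.norm(s['wrist_force'])>35: break
  cap('top','pull.png')
E
```

```text
60 [True, True, True, True, True, True] [0.56343983 0.07724777 0.10206218]
70 [False, False, False, True, True, True] [0.56225115 0.07685626 0.1076332 ]
80 [False, False, False, False, False, False] [0.56199937 0.07677334 0.11333691]
90 [False, False, False, False, False, False] [0.56269215 0.07700151 0.119     ]
60 9.7083 [ 8.33473273e-05 -3.05391225e-05  2.86356513e-04] [-0.11013857 -0.39620816  0.41820705]
0.02 10.0833 [ 0.     -0.0001  0.0005] [ 0.91 -0.12  0.34]
0.06 10.675 [0.0004 0.0001 0.0001] [-0.21  0.1   0.02]
0.11 11.3833 [ 0.0002  0.0001 -0.0001] [-0.08 -0.1  -0.37]
0.16 12.0917 [ 0.0001  0.0001 -0.0001] [-1.26 -0.23 -0.43]
0.187 12.5417 [ 0.0038 -0.0005  0.0026] [5.1  2.1  8.78]
```

View pics/pull.png

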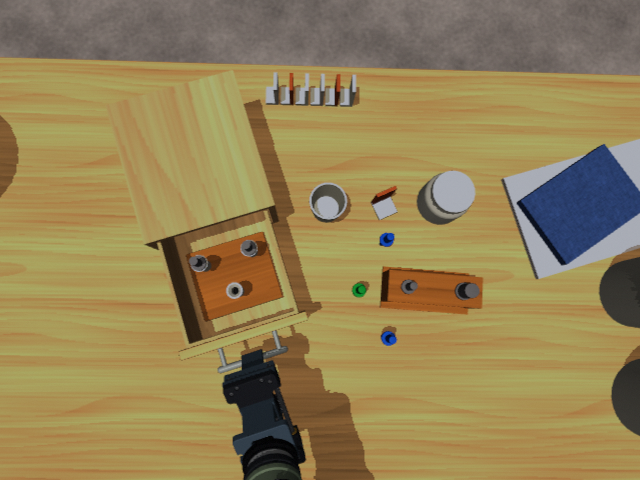

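The drawer is fully out. The empty barrel is at (234,290), with the two filled ones behind it. Next I unhook and measure.

```bash
python3 - <<'E'
from h import *
R,T=hook(60); p=robot.get_state()['tcp_pos']
robot.movel(p+.008*ex,feed=.08); p=p+.008*ex
robot.movel(p-.09*R[:,2],feed=.15); robot.movel(p-.09*R[:,2]+.15*ez-.0*ex,feed=.25)
robot.move_ptp([.40,-.24,.30],Rdown(-1))
s=robot.get_state(); print(s['clock'],s['wrist_force'])
for n in('top','scene'):
  c=cap(n,'m_'+n+'.png'); P=cloud(c); v,u=np.mgrid[:480,:640]; hs=cv2.cvtColor(c['frame'],cv2.COLOR_BGR2HSV)
  L=np.stack([(P-o)@ex,(P-o)@ey,P[...,2]],-1)
  m=(abs(L[...,0]+.117)<.03)&(abs(L[...,1])<.03)&(L[...,2]>.07)
  k=m&(L[...,2]>np.percentile(L[m][:,2],75)-.004)
  print(n,m.sum(),np.percentile(L[m][:,2],[5,50,75,90,98]).round(4))
  q=P[k]; print('rim xy minAreaRect',cv2.minAreaRect(q[:,:2].astype(np.float32)),cv2.minEnclosingCircle(q[:,:2].astype(np.float32)),'z',np.median(q[:,2]))
  w=(abs(L[...,0]+.117)<.04)&(abs(L[...,1])<.04)&(L[...,2]>.03)&(hs[...,1]<60)&(hs[...,2]>120)
  cnt=max(cv2.findContours(w.astype(np.uint8),cv2.RETR_EXTERNAL,cv2.CHAIN_APPROX_NONE)[0],key=cv2.contourArea)
  print('white',cv2.fitEllipse(cnt),cv2.contourArea(cnt))
  mp=(abs(L[...,1])<.08)&(abs(L[...,2]-.137)<.003)&(L[...,0]>-.23)&(L[...,0]<-.15)
  print('panel x',np.percentile(L[mp][:,0],[3,50,97]).round(4))
  m=(abs(P[...,0]-.553)<.02)&(abs(P[...,1]+.235)<.02)&(P[...,2]>.113)
  print('grip',m.sum(),cv2.minEnclosingCircle(P[m][:,:2].astype(np.float32)),np.median(P[m],0))
  # exact expected circles
  sub=c['frame']
  cx,cy=map(int,proj(c,o-.117*ex+.1*ez)); a=cv2.resize(sub[cy-30:cy+30,cx-40:cx+40],None,fx=5,fy=5)
  cx,cy=map(int,proj(c,[.553,-.235,.1])); b=cv2.resize(sub[cy-30:cy+30,cx-40:cx+40],None,fx=5,fy=5); print(a.shape,b.shape)
  cv2.imwrite(f'pics/z_{n}.png',np.hstack([a,b]))
E
python3 -c "
import cv2,numpy as np
cv2.imwrite('pics/z.png',np.vstack([cv2.imread('pics/z_top.png'),cv2.imread('pics/z_scene.png')])) "
```

```text
15.975 [0.1256496  0.06888964 0.38433866]
top 180 [0.0811 0.0882 0.0896 0.0907 0.0923]
rim xy minAreaRect ((0.5440178513526917, 0.07085593044757843), (0.027677131816744804, 0.02625078335404396), 3.902210235595703) ((0.5437933802604675, 0.0710190162062645), 0.014524816535413265) z 0.08876162985341407
white ((233.96592712402344, 290.1971435546875), (15.190526008605957, 16.072092056274414), 78.9672622680664) 190.0
panel x [-0.1938 -0.1866 -0.1798]
grip 55 ((0.5540482997894287, -0.23506450653076172), 0.006712283939123154) [ 0.55410005 -0.23519931  0.11812306]
(300, 400, 3) (300, 400, 3)
scene 176 [0.0721 0.0855 0.0895 0.0909 0.0918]
rim xy minAreaRect ((0.5437186360359192, 0.07234464585781097), (0.026700565591454506, 0.0282541923224926), 70.70548248291016) ((0.5445761680603027, 0.07257945835590363), 0.015434798784554005) z 0.08957186227206725
white ((360.1776428222656, 189.96258544921875), (8.216565132141113, 13.723736763000488), 91.0677490234375) 87.0
panel x [-0.1929 -0.1839 -0.1785]
grip 61 ((0.5571093559265137, -0.2363133579492569), 0.005651822779327631) [ 0.55677166 -0.2347467   0.11856675]
(300, 400, 3) (300, 400, 3)
```

View pics/z.png

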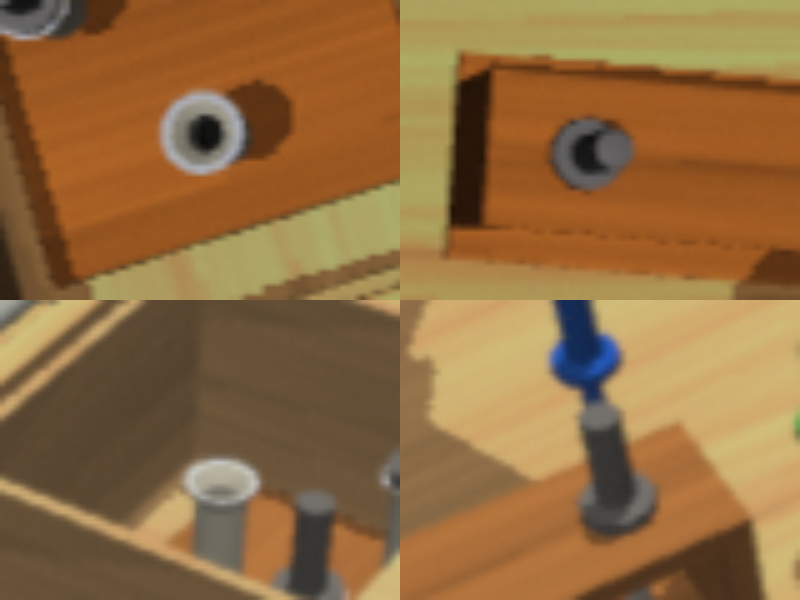

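The crops show the white rim with its open bore, centred near (234,290) in the top view, and the slim grip upright in the stand. Now the grasp.

Run:
```python
from h import *
D=Rdown(-1)
robot.move_ptp([.5545,-.235,.22],D)
robot.movel([.5545,-.235,.104],feed=.1)
s=robot.get_state(); print(s['tcp_pos'],s['wrist_force'])
robot.grab(25); robot.wait(.2); s=robot.get_state(); print(s['width'],s['grasp_force'],s['tcp_pos'])
robot.movel([.5545,-.235,.26],feed=.12)
c=cap('top'); 
robot.movel([.5438,.0713,.26],feed=.2); robot.wait(.2)
s=robot.get_state(); print(s['clock'],s['width'],s['tcp_pos'],s['wrist_force'])
c=cap('scene','held.png'); cx,cy=map(int,proj(c,[.5438,.0713,.18])); cv2.imwrite('pics/heldz.png',cv2.resize(c['frame'][cy-75:cy+75,cx-75:cx+75],None,fx=4,fy=4))
print(cx,cy,proj(c,[.5438,.0713,.231-.055]),proj(c,[.5438,.0713,.231]),proj(c,[.5438,.0713,.0895]))
```

```text
[ 0.55496724 -0.23523347  0.10472509] [0.53469024 0.65468808 0.88658677]
0.013437103169995314 24.999678432941437 [ 0.55448804 -0.23498986  0.10397946]
22.8667 0.013409287726457698 [0.54386711 0.07065311 0.25999649] [ 0.09179275 -0.07092664 -1.36179814]
362 150 [361.95955232 152.24402154] [363.51750369 125.02417589] [359.77020943 190.49526403]
```

View pics/heldz.png

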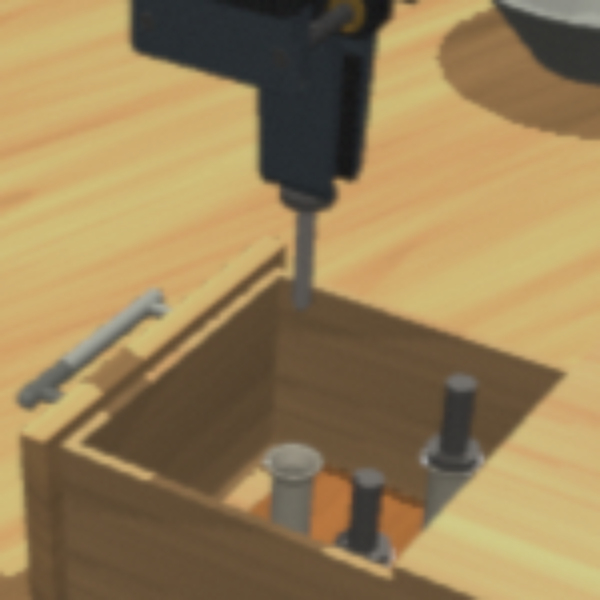

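The rod is straight. Its tip at (362.5,152) and the rim at (360.2,190.5) both match the predictions, so I'll insert while watching the force.

Run:
```python
from h import *
p=np.array([.5438,.0713,0])
robot.movel(p+.18*ez,feed=.12); robot.wait(.2); f0=robot.get_state()['wrist_force']
for z in (.168,.160,.152,.144,.136,.13,.126,.123,.121,.1195,.1185,.1175,.1165,.1155):
    robot.movel(p+z*ez,feed=.04); robot.wait(.15); s=robot.get_state(); f=s['wrist_force']-f0
    print(z,s['clock'],s['tcp_pos'].round(4),f.round(1),s['ft_torque'].round(2))
    if abs(f[2])>15 or np.hypot(f[0],f[1])>8: break
```

```text
0.168 24.5333 [0.5439 0.0713 0.1681] [1.5 1.2 0.6] [-0.03  0.03 -0.01]
0.16 25.0333 [0.5439 0.0713 0.16  ] [ 1.4  0.  -0.1] [-0.04 -0.03  0.01]
0.152 25.5333 [0.5439 0.0713 0.152 ] [0.5 1.7 0.7] [-0.01  0.06  0.  ]
0.144 26.0333 [0.5435 0.0713 0.1438] [0.7 1.  0. ] [ 0.01  0.01 -0.07]
0.136 26.5333 [0.5437 0.0713 0.1358] [1.9 0.1 0.1] [0.01 0.02 0.03]
0.13 26.9833 [0.5436 0.0713 0.1298] [ 1.2  0.4 -0.5] [ 0.04  0.01 -0.05]
0.126 27.3833 [0.5437 0.0713 0.1258] [0.8 0.8 0.9] [ 0.04 -0.02 -0.04]
0.123 27.7833 [0.5438 0.0713 0.1229] [ 1.9 -0.6 -0.4] [0.   0.03 0.04]
0.121 28.1833 [0.5438 0.0713 0.1209] [0.6 0.1 0.8] [-0.08  0.06  0.  ]
0.1195 28.5833 [0.5438 0.0713 0.1195] [1.  0.1 2.9] [-0.02  0.01  0.02]
0.1185 28.9833 [0.544  0.0713 0.1189] [0.2 0.2 6.2] [0.   0.18 0.04]
0.1175 29.3833 [0.5447 0.0715 0.1189] [-0.3  0.5 10. ] [0.05 0.28 0.02]
0.1165 29.7833 [0.5454 0.0718 0.1188] [-0.2  1.5 14.1] [0.15 0.31 0.02]
0.1155 30.1833 [0.5461 0.072  0.1188] [-0.8  1.2 18.3] [0.23 0.37 0.03]
```

Run:
```python
from h import *
p=np.array([.5438,.0713,0])
robot.movel(p+.1185*ez,feed=.04); robot.gripper_open(); robot.wait(.2)
robot.movel(p+.26*ez,feed=.15); robot.movel([.45,-.22,.32],feed=.2); robot.wait(.2)
print(robot.get_state()['clock'],robot.get_state()['width'])
out=[]
for n in('top','scene'):
  c=cap(n,'r_'+n+'.png'); P=cloud(c); m=(np.hypot(P[...,0]-.5438,P[...,1]-.0713)<.02)&(P[...,2]>.12); 
  print(n,m.sum(),np.percentile(P[m][:,2],[50,95]) if m.any() else '',np.median(P[m],0) if m.any() else '')
  L=(P-o)@ex; Y=(P-o)@ey
  for y in(-.045,.045):
    k=(abs(L+.109-.064)<.02)&(abs(Y-y)<.02)&(P[...,2]>.12); print(' rear',k.sum(),np.percentile(P[k][:,2],[50,95]) if k.any() else '')
  cx,cy=map(int,proj(c,[.55,.0713,.1])); out.append(cv2.resize(c['frame'][cy-50:cy+50,cx-40:cx+40],None,fx=5,fy=5))
cv2.imwrite('pics/rel.png',np.hstack(out))
```

```text
34.8667 0.09128543240074775
top 65 [0.13358589 0.13566267] [0.54434431 0.07025944 0.13358589]
 rear 69 [0.13325676 0.13555263]
 rear 72 [0.13351248 0.13575865]
scene 70 [0.12959299 0.1352878 ] [0.54766098 0.07052303 0.12959299]
 rear 78 [0.13080664 0.1355836 ]
 rear 74 [0.13118252 0.13557596]
```

View pics/rel.png

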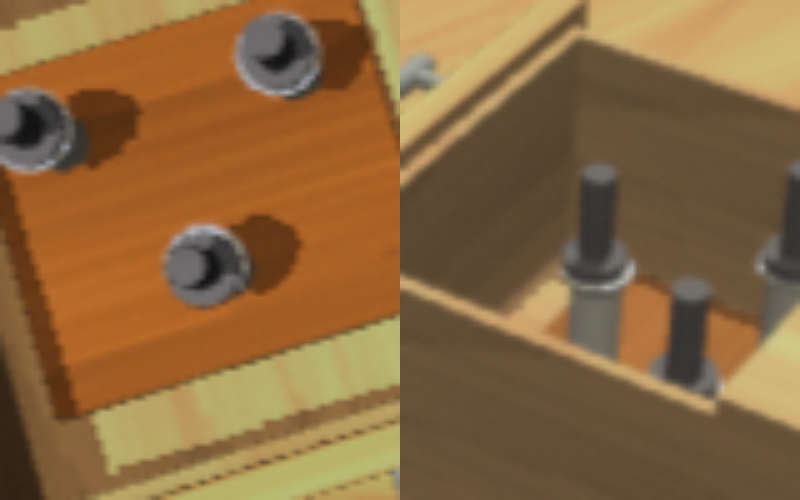

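The plunger stands upright with its collar on the rim, and its top is level with the two finished ones at z ≈ 0.1356 m. Handing in.

```bash
python3 -c "
from bench import robot
print(robot.close_job())"
```

```text
the job is handed in; nothing more can be done
None
```

The drawer is fully open, and the slim plunger is released upright in the barrel with its collar on the rim. I handed the job in at about 35 s; the hand-in returned no verdict.

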